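# Hold the lamp hatch of a light-source unit open at 50 degrees

## Robot

A 6-joint arm with a two-finger parallel gripper is mounted at the origin on the work surface. World frame = base frame: x ahead of the robot, y to its left, z up, the work surface at z = 0. Lengths are in mm, angles in degrees, forces in N, time in s.
With the tool pointing down it reaches from about 325 to 850 mm from the base axis. Payload 15.5 kg.
Tool frame: the origin (TCP) lies between the finger pads, 19 mm behind the fingertips; this is the grasp point; z points along the fingers, y is the line along which they close (so a half turn about z gives the same grasp; the last joint's range is limited). The gripper opens to 91 mm and grips with 3 to 60 N. Pads are 32 mm wide; open, the fingers measure 118 mm over their backs; the gripper's body (76 mm by 178 mm) begins 60 mm behind the grasp point.
Start: joints at [-79.441, 28.281, 77.091, -0, 74.628, -5.472], TCP at [172.603, -600.695, 232.715] pointing down, gripper open.
Joint ranges: [-166.48, 166.48], [-47.26, 123.95], [12.59, 153.08], [-70.14, 250.14], [6.76, 159.57], [-176.63, 176.63]. Speed limits (degrees/s): [108.29, 108.29, 147.25, 172.46, 172.46, 172.46].

## Interface

Orientations are given as a 3x3 rotation matrix whose columns are the frame's x, y, z axes.
In Python, from workcell import sensors, eyes, job gives the robot as it stands.
- The arm moves only by the shell command python3 -m inch 'ROWS' [FORCE]. ROWS is JSON, a list of rows, each an object of numbers: "hand": the finger opening in mm, from 0 to 91.2; "tx", "ty", "tz": the shift along the tool's x, y, z in units of 40 mm (1.0 is 40 mm); "rx", "ry", "rz": the turn, a rotation vector about the tool's x, y, z in units of 8 degrees (1.0 is 8 degrees). In form: [{"hand": .., "tx": .., "ty": .., "tz": .., "rx": .., "ry": .., "rz": ..}, ...]. A call has 1 to 20 rows; each row is the pose to reach, as a shift and turn from the pose commanded when the call began, along the tool's axes at that moment; what a row does not reach only later rows make up. A row lasts 1/10 s, in which the tool goes at most 50 mm and 8.59 degrees, less where a joint would pass 70% of its speed; a pose out of reach is approached as far as the arm can. A call with a gripper value outside its range is refused whole. The fingers move at their own pace and stop on an object; FORCE is the grip in N (left out, the last holds). Time passes only in rows, so rows that repeat a pose let the fingers close. It gives the time, the measured TCP pose, the force, the opening and the grip force at its end, in the units of the state.
- sensors.get_obs(): the state, without advancing time (a new reading comes with each control period).
- eyes.read_camera(name): name is "scene" or "top"; returns a dict with "image" (480x640x3 uint8, blue, green, red), "camera_matrix" (3x3 intrinsics, pixels), "position" and "orientation" of the camera in the world. Camera axes: x right, y up, looking along -z (the intrinsics and any distortion apply to the point x, -y, -z); pixel columns grow to the right and rows downward; lengths in mm; the calibration is good to about 2 mm. A picture is of the moment at which its call begins. There is no depth.
- job.job_done(): hands the job in; it is judged then, once.
The state is a dict: "time_s": time; "joints": joint angles; "joint_velocities": joint speeds; "joint_torque": joint torques, N m; "tcp_pos": TCP position; "ee_rot": TCP orientation; "wrist_force": force on the tool from outside, world axes, zero at the start; "moment": the same for the moment, N m; "finger_gap": opening from 0.0 (shut) to 1.0 (fully open); "gripper_force": force on a finger pad.
Only numpy, scipy, OpenCV 4.12 (cv2) and the standard library are available. Lean on these libraries where they do the work, as an engineer would, in place of code of your own. Each camera call takes 0.05 s, during which the arm holds its last target. There are 200 camera calls.

## Task

The lamp hatch on top of the white light-source unit has no stay and falls shut, and someone has left a bottle standing on it. Take the bottle off and stand it upright in the blue tray without dropping or toppling it, then lift the hatch by its black handle and hold it open at 50 degrees from closed so the lamp can be inspected. Finish while still holding the hatch by the handle, steady at that angle, and leave the three other loose things where they are.

Things in the scene. Friction and masses are not known exactly. Their poses are not given: they have to be found in the camera images.
- unit: White light-source unit, a fixed box 280 (x) x 300 (y) x 120 high. Origin at the centre of its underside on the bench; its x axis points from its front face (robot's side) to its back, z up. It may stand on the left or the right of the bench, turned up to 0.3 rad.
- hatch_angle (a joint): Angle of the grey roof hatch, rad: 0 closed (flat on the roof), growing as its front edge rises; stop at 1.35; 50 degrees is 0.873. Plate 150 x 150 x 8 mm, 0.36 kg with handle, on a free hinge without spring or stay: it falls shut from every angle. Closed it spans unit x = -60 to +90, y = -75 to +75 mm, its underside at z = 120 mm.
- hatch: The hatch; origin at the middle of the hatch's hinge line, which is parallel to the unit's y axis, at unit x = +90, y = 0, z = 120 mm (the height of the plate's underside). Axes as the unit's when closed, turning with the hatch.
- handle (a point): Black bow handle on the hatch near its front edge: round bar 10 mm thick, 110 long, parallel to the hinge, a post at each end, 35 mm free air under the bar. Origin at mid-bar on its axis, 125 mm from the hinge line along the plate, 48 above the plate's underside (closed: unit x = -35, y = 0, z = 168 mm). The bar can turn between the pads, so the tool may keep pointing down while the hatch swings.
- bottle: Closed pale-blue bottle with white screw cap and paper label, rigid, about 0.16 kg, 52 mm across, 108 mm high: the straight body runs up to 78 mm, the 42 mm wide cap from 86 mm. Origin at the centre of its underside; z up its axis. It starts standing on the hatch, behind the handle.
- tray: Blue square open tray, fixed to the bench, 150 x 150 x 25 high, walls and floor 4 mm. Origin at the centre of its underside, axes along its sides. It stands on the other side of the bench from the unit.
- adapter: Leave alone: steel light-guide adapter with a green band, 36 mm across, 45 mm high, standing on the unit's roof to one side of the hatch (unit y about +115 mm). Origin at the centre of its underside.
- spare_lamp: Leave alone: spare lamp, a brass cylinder 48 mm across on a white 50 x 60 mm ceramic base, 42 mm high in all, on the bench about 160 mm in front (robot's side) of the tray. Origin at the centre of its underside.
- driver: Leave alone: screwdriver with an orange handle lying front to back on the unit's roof on the other side of the hatch (unit y about -115 mm). Origin under its middle; its x axis runs from handle to tip.
Mind the look-alikes: they are no part of the job. There is more than one size of the bottle; the one meant has the size given above. Several things look just like the tray: the one meant starts farthest from the robot's base.

How it is judged (in metres and radians):
On the way, in this order (a step that is already met when the one before it is completed fails the run):
1. the bottle stands upright in the tray, let go (x of bottle in the frame of tray between -0.055 and 0.055 m and y of bottle in the frame of tray between -0.055 and 0.055 m and z of bottle in the frame of tray below 0.012 m and angle between bottle's own z axis and vertical below 0.15 rad and contact force between the fingers and bottle below 0.05 N and linear speed of bottle below 0.05 m/s), for 0.2 s.
2. the hatch is held by its handle at 50 degrees, give or take 5 (value of joint hatch_angle between 0.785 and 0.96 rad and contact force between the fingers and hatch above 0.5 N and distance between the grasp point and handle below 0.06 m), for 0.3 s.
At the end, for the whole second after the job is handed in: Hatch still at 45 to 55 degrees, fingers bearing on it (over 0.5 N), TCP within 60 mm of mid-handle; bottle upright (0.15 rad) on the tray floor, within 55 mm of the tray centre along each side, not touched by the fingers; adapter, spare lamp and screwdriver within 30 mm of where they began (all of step 2 and velocity of joint hatch_angle between -0.08 and 0.08 rad/s and x of bottle in the frame of tray between -0.055 and 0.055 m and y of bottle in the frame of tray between -0.055 and 0.055 m and z of bottle in the frame of tray below 0.012 m and angle between bottle's own z axis and vertical below 0.15 rad and contact force between the fingers and bottle below 0.05 N and distance of each of adapter, spare_lamp, driver from where it was at the start of the episode below 0.03 m); the arm keeps its last pose, push and grip.
It fails at once if the bottle is toppled (over 40 degrees) (angle between bottle's own z axis and vertical above 0.7 rad).
It fails at once if the bottle is dropped or knocked off (moves faster than 0.6 m/s while no finger touches it) (linear speed of bottle above 0.6 m/s and contact force between the fingers and bottle below 0.01 N).
It fails at once if the hatch is lifted while the bottle is on it (value of joint hatch_angle above 0.2 rad and contact force between bottle and tray below 0.01 N).
It fails at once if the adapter, spare lamp or screwdriver is disturbed (moved over 30 mm) (distance of any of adapter, spare_lamp, driver from where it was at the start of the episode above 0.03 m).
It also fails if it takes over 58 s, if anything falls off the work surface, if the arm or the gripper's body presses on something with over 40 N, if the wrist force passes 120 N, or if a joint passes its speed limit or range.

## Working session

There is one attempt and no reset: what is moved stays moved. The work goes in short steps, Python scripts to look and compute and a shell command to move; the robot and the scene stay as the last step left them, time stands still between calls to the robot, and variables do not carry over. Pictures are saved under pics/ and viewed, at most 10 in all, crops included, and the job is handed in when it is done.

```bash
ls; mkdir -p pics; python3 - <<'E'
from workcell import sensors, eyes
import cv2,numpy as np
np.set_printoptions(suppress=True,precision=4)
o=sensors.get_obs();print(o)
for n in("scene","top"):
    c=eyes.read_camera(n);cv2.imwrite(f"pics/{n}0.png",c["image"]);print(n,{k:v for k,v in c.items() if k!="image"})
E
```

```text
pics
{'time_s': 0.0, 'joints': array([-79.4401,  28.314 ,  77.1291,   0.0006,  74.6265,  -5.4706]), 'joint_velocities': array([-0.0237, -0.0394, -0.0438,  0.0031, -0.1735,  0.0276]), 'joint_torque': array([ -0.0006, -87.8835, -38.1841,   0.0703,   0.0534,  -0.0001]), 'tcp_pos': array([ 172.5448, -600.3318,  232.1368]), 'ee_rot': array([[ 0.9611,  0.2761, -0.0002],
       [ 0.2761, -0.9611,  0.0012],
       [ 0.0001, -0.0012, -1.    ]]), 'wrist_force': array([-0.1216, -0.1037, -0.0402]), 'moment': array([-0.0154,  0.0212, -0.0224]), 'gripper_force': 0.0, 'finger_gap': 1.0012582390128753}
scene {'camera_matrix': array([[467.2183,   0.    , 325.134 ],
       [  0.    , 467.2183, 239.7893],
       [  0.    ,   0.    ,   1.    ]]), 'position': array([1397.4261,  316.3922,  765.1468]), 'orientation': array([[-0.3425, -0.5531,  0.7595],
       [ 0.9395, -0.2038,  0.2753],
       [ 0.0025,  0.8078,  0.5894]])}
top {'camera_matrix': array([[504.373 ,   0.    , 317.0022],
       [  0.    , 504.373 , 242.1084],
       [  0.    ,   0.    ,   1.    ]]), 'position': array([ 420.6434,   20.0317, 1165.6127]), 'orientation': array([[-0.0094,  0.9895, -0.1443],
       [-1.    , -0.0095, -0.0002],
       [-0.0016,  0.1442,  0.9895]])}
```

View pics/scene0.png

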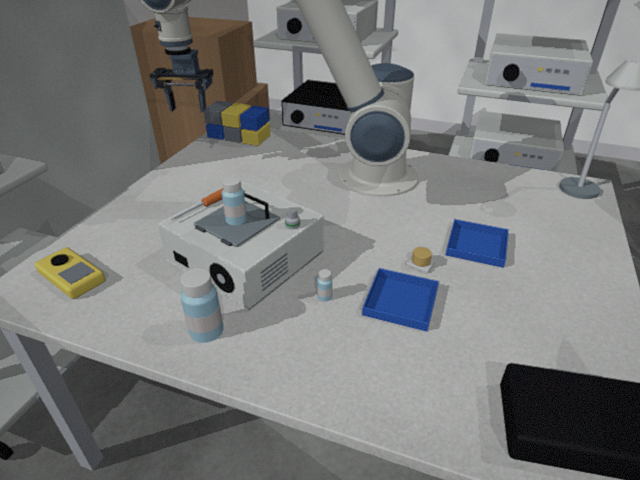

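View pics/top0.png

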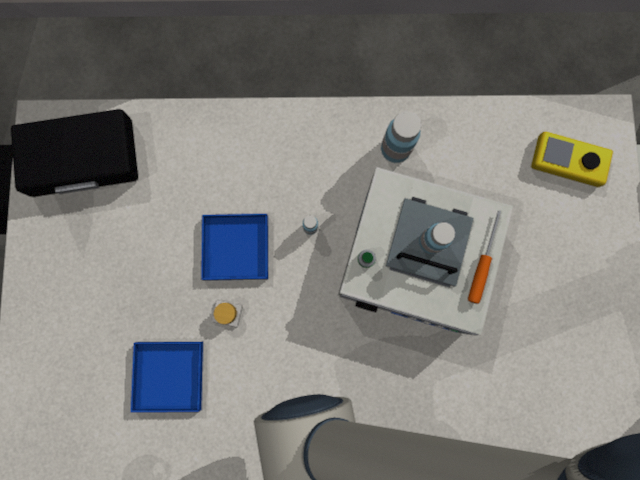

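The scene view shows the target bottle at about (234,203) on the hatch, the handle from (245,195) to (268,210), the adapter at (292,217), and trays at (402,300) and (478,243). In the top view the bottle cap is at (442,235), the handle bar runs (400,256)–(456,270), and the far tray is at (235,247), with the near look-alike at (167,377). Next I'll measure with masks.

```bash
cat > h.py <<'E'
import cv2,numpy as np
from workcell import sensors, eyes
np.set_printoptions(suppress=True,precision=2)
def ray(c,p):
    d=np.linalg.inv(c["camera_matrix"])@[p[0],p[1],1.]; d=c["orientation"]@(d*[1,-1,-1]); return c["position"],d/np.linalg.norm(d)
def plane(c,p,z):
    o,d=ray(c,p); return o+d*(z-o[2])/d[2]
def tri(c1,p1,c2,p2):
    (a,d),(b,e)=ray(c1,p1),ray(c2,p2)
    s,t=np.linalg.lstsq(np.c_[d,-e],b-a,rcond=None)[0]
    P,Q=a+s*d,b+t*e; return (P+Q)/2,np.linalg.norm(P-Q)
def blobs(m,box,amin=15):
    x0,y0,x1,y1=box; r=np.zeros(m.shape,np.uint8); r[y0:y1,x0:x1]=m[y0:y1,x0:x1]
    c=cv2.findContours(r,cv2.RETR_EXTERNAL,cv2.CHAIN_APPROX_NONE)[0]
    return sorted([k for k in c if cv2.contourArea(k)>=amin],key=cv2.contourArea,reverse=True)
E
python3 - <<'E'
from h import *
S,T=eyes.read_camera("scene"),eyes.read_camera("top")
def hsv(c): return cv2.cvtColor(c["image"],cv2.COLOR_BGR2HSV)
hs,ht=hsv(S),hsv(T)
# tray
for n,c,h,box in(("S",S,hs,(340,250,460,340)),("T",T,ht,(190,200,285,295)),("T2",T,ht,(120,330,215,425))):
    k=blobs(cv2.inRange(h,(105,150,40),(125,255,255)),box)[0]
    q=cv2.boxPoints(cv2.minAreaRect(k)) if n!="S" else cv2.approxPolyDP(cv2.convexHull(k),6,True)[:,0]
    print("tray",n,q.tolist())
    if n!="S":
        P=np.array([plane(c,p,25) for p in q]);print(P.mean(0),np.linalg.norm(np.diff(P,axis=0),axis=1),(P[1]-P[0])[:2],np.linalg.norm(P.mean(0)))
# black handle, cap
for n,c,h,box in(("S",S,hs,(225,180,285,225)),("T",T,ht,(385,240,470,285))):
    for k in blobs(cv2.inRange(h,(0,0,0),(180,255,45)),box,6): print("black",n,cv2.minAreaRect(k),cv2.boundingRect(k))
for n,c,h,box in(("S",S,hs,(215,172,252,200)),("T",T,ht,(420,215,465,255))):
    for k in blobs(cv2.inRange(h,(0,0,140),(180,45,255)),box,20): print("white",n,cv2.minEnclosingCircle(k),cv2.boundingRect(k))
a=cv2.resize(S["image"][165:265,160:330],None,fx=4,fy=4,interpolation=2)
b=cv2.resize(T["image"][160:340,335:520],None,fx=3,fy=3,interpolation=2)
a=cv2.resize(S["image"][170:250,190:310],(795,530),interpolation=2)
cv2.imwrite("pics/a.png",a);cv2.imwrite("pics/b.png",b)
E
```

```text
tray S [[379, 269], [437, 282], [426, 330], [363, 314]]
tray T [[202.0, 214.0], [267.0, 214.0], [267.0, 279.0], [202.0, 279.0]]
[579.3  208.71  25.  ] [149.84 149.79 147.06] [  -1.46 -149.84] 616.261244953362
tray T2 [[131.0, 342.0], [202.0, 342.0], [202.0, 411.0], [131.0, 411.0]]
[291.92 354.31  25.  ] [157.85 147.81 154.85] [  -1.47 -157.84] 459.76315499093823
black S ((259.4615783691406, 203.3076934814453), (33.23003005981445, 10.224625587463379), 47.72631072998047) (245, 194, 24, 25)
black T ((426.3343811035156, 262.863037109375), (61.51225662231445, 7.223457336425781), 16.389541625976562) (396, 252, 61, 22)
white S ((233.0, 183.0), 21.095121383666992) (215, 172, 37, 24)
white T ((443.6180114746094, 232.43167114257812), 10.978199005126953) (433, 223, 22, 21)
```

View pics/a.png

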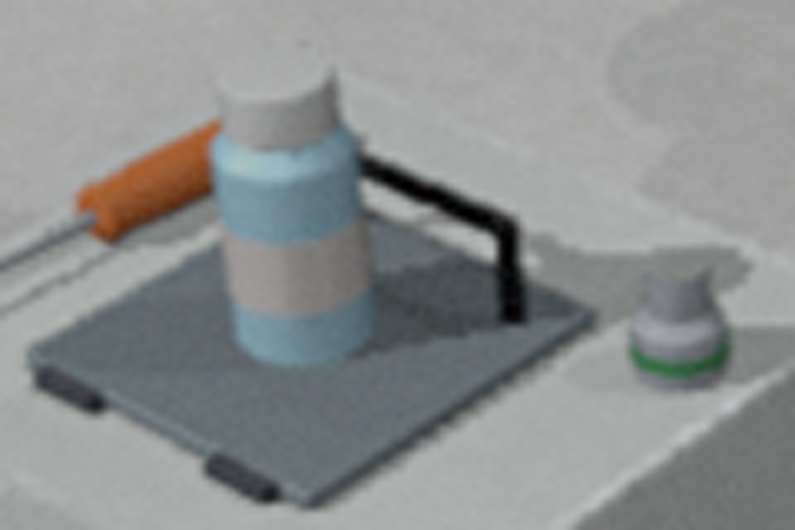

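View pics/b.png

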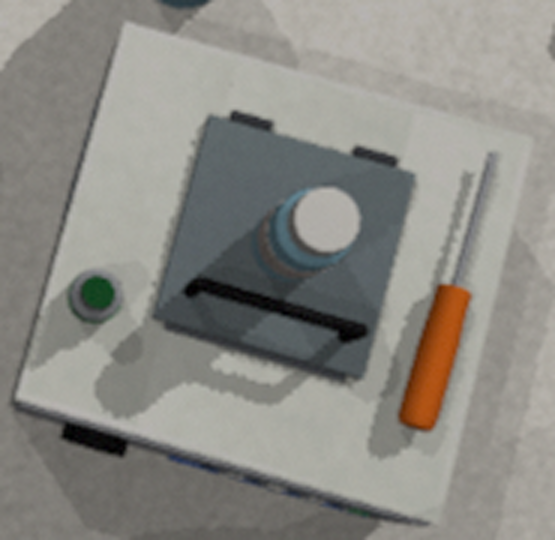

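The crops show the bottle's cap top centre at scene ≈(231.8,181.3), top (443.7,233.3). The near handle corner is at scene (266.5,204.4), top (400,256), and the far bar end at top (455.7,270.3). The hatch is a clear grey quad.

```bash
python3 - <<'E'
from h import *
S,T=eyes.read_camera("scene"),eyes.read_camera("top")
B=lambda x,y:(335+x/3-.33,160+y/3-.33); A=lambda x,y:(190+x/6.625-.4,170+y/6.625-.4)
print("cap",tri(S,A(277,75),T,B(326,220)))
print("bar end",tri(S,A(507,226),T,B(197,287)))
t=tri(S,(379,269),T,(202,279));print("tray cornr guesses")
for ps in [(379,269),(437,282),(426,330),(363,314)]: print(ps,plane(S,ps,25))
e1,e2=plane(T,B(197,287),168),plane(T,B(360,331),168);print("bar",e1,e2,(e1+e2)/2,np.linalg.norm(e1-e2),np.degrees(np.arctan2(*(e1-e2)[[1,0]])))
H=np.array([plane(T,B(*p),128) for p in((210,117),(414,175),(362,380),(157,318))]);print("hatch",H,H.mean(0))
R=np.array([plane(T,B(*p),120) for p in((125,22),(533,138),(432,523),(15,405))]);print("roof",R,R.mean(0))
for Q in(H,R):
    for i,j in((0,1),(3,2),(3,0),(2,1)): d=(Q[i]-Q[j])[:2];print(np.linalg.norm(d),np.degrees(np.arctan2(d[1],d[0])))
print("bottle cap plane236",plane(T,B(326,220),236),"bottom from scene",plane(S,A(304,337),128))
print("adapter",plane(T,B(97,293),165))
# tray corners two view heights
for ps in [(379,269),(437,282),(426,330),(363,314)]:
    print([tri(S,ps,T,q) for q in [min([(202,214),(267,214),(267,279),(202,279)],key=lambda q:tri(S,ps,T,q)[1])]])
E
```

```text
cap (array([ 571.13, -215.78,  234.76]), np.float64(0.6555782191491))
bar end (array([ 538.22, -146.32,  168.17]), np.float64(1.974226862240541))
tray cornr guesses
(379, 269) [512.91 137.93  25.  ]
(437, 282) [512.18 280.68  25.  ]
(426, 330) [675.37 283.49  25.  ]
(363, 314) [675.98 144.36  25.  ]
bar [ 537.87 -145.42  168.  ] [ 507.58 -252.1   168.  ] [ 522.72 -198.76  168.  ] 110.90005232338895 74.15035927928366
hatch [[ 662.52 -165.16  128.  ]
 [ 619.74 -305.98  128.  ]
 [ 477.47 -262.74  128.  ]
 [ 521.36 -123.82  128.  ]] [ 570.27 -214.42  128.  ]
roof [[ 734.35 -108.33  120.  ]
 [ 647.01 -393.81  120.  ]
 [ 380.48 -307.75  120.  ]
 [ 463.02  -25.51  120.  ]] [ 556.21 -208.85  120.  ]
147.17451418389123 73.10166176646031
145.69108277785114 72.46617949192522
147.089993184393 163.6775276829924
148.6984288258745 163.0962474326319
298.5411080401012 72.9892172723728
294.054348438594 73.69811542303128
283.687203760399 163.0261923793926
280.0824321641434 162.1041834370453
bottle cap plane236 [ 571.07 -215.78  236.  ] bottom from scene [ 576.93 -214.84  128.  ]
adapter [534.84 -79.28 165.  ]
[(array([504.09, 135.5 ,  17.43]), np.float64(1.278684206867261))]
[(array([505.66, 281.36,  19.91]), np.float64(1.9437500019250786))]
[(array([658.74, 285.51,   9.12]), np.float64(5.731083817614681))]
[(array([657.13, 138.31,   5.18]), np.float64(3.029815435058505))]
```

Measured: bottle at (571,-216) with its top at z≈235, handle mid (523,-199,168), hatch yaw ≈ -16.7°, tray (579,209). I'll move above the bottle with the finger line along the hinge.

```bash
python3 -m inch '[{"hand":91,"tz":-1},{"hand":91,"tx":1,"ty":-0.5,"tz":-1.43,"rz":0.4},{"hand":91,"tx":2.2,"ty":-1.1,"tz":-1.43,"rz":1},{"hand":91,"tx":3.3,"ty":-1.7,"tz":-1.43,"rz":1.5},{"hand":91,"tx":4.4,"ty":-2.3,"tz":-1.43,"rz":2},{"hand":91,"tx":5.5,"ty":-2.9,"tz":-1.43,"rz":2.4},{"hand":91,"tx":6.6,"ty":-3.5,"tz":-1.43,"rz":2.8},{"hand":91,"tx":7.7,"ty":-4.1,"tz":-1.43,"rz":3.2},{"hand":91,"tx":8.8,"ty":-4.7,"tz":-1.43,"rz":3.5},{"hand":91,"tx":9.9,"ty":-5.2,"tz":-1.43,"rz":3.8},{"hand":91,"tx":11,"ty":-5.8,"tz":-1.43,"rz":4.09},{"hand":91,"tx":11.9,"ty":-6.3,"tz":-1.43,"rz":4.09},{"hand":91,"tx":12.23,"ty":-6.5,"tz":-1.43,"rz":4.09},{"hand":91,"tx":12.23,"ty":-6.5,"tz":-1.43,"rz":4.09},{"hand":91,"tx":12.23,"ty":-6.5,"tz":-1.43,"rz":4.09},{"hand":91,"tx":12.23,"ty":-6.5,"tz":-1.43,"rz":4.09}]' 15
python3 - <<'E'
from h import *
o=sensors.get_obs();print(o["tcp_pos"],o["ee_rot"],o["joints"],o["wrist_force"])
cv2.imwrite("pics/c.png",eyes.read_camera("scene")["image"])
E
```

```text
[ 172.59 -600.58  232.51] [[ 0.96  0.28 -0.  ]
 [ 0.28 -0.96  0.  ]
 [ 0.   -0.   -1.  ]] [-79.44  28.29  77.1   -0.    74.63  -5.47] [ 0.35 -0.01 -0.  ]$[0]: bad value
```

View pics/c.png

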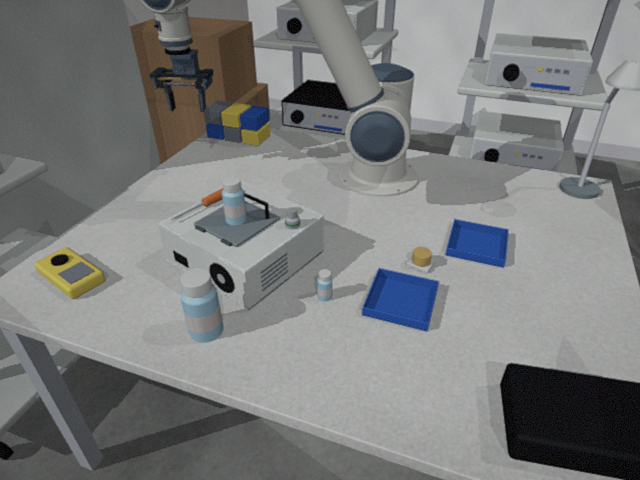

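The call was refused (every row needs all keys) and the picture shows the arm still at its start. Rewriting with full rows.

```bash
python3 -m inch '[{"hand":91,"tx":0,"ty":0,"tz":-1,"rx":0,"ry":0,"rz":0},{"hand":91,"tx":1,"ty":-0.5,"tz":-1.43,"rx":0,"ry":0,"rz":0.4},{"hand":91,"tx":3.3,"ty":-1.7,"tz":-1.43,"rx":0,"ry":0,"rz":1.2},{"hand":91,"tx":4.4,"ty":-2.3,"tz":-1.43,"rx":0,"ry":0,"rz":1.6},{"hand":91,"tx":5.5,"ty":-2.9,"tz":-1.43,"rx":0,"ry":0,"rz":2},{"hand":91,"tx":6.6,"ty":-3.5,"tz":-1.43,"rx":0,"ry":0,"rz":2.4},{"hand":91,"tx":7.7,"ty":-4.1,"tz":-1.43,"rx":0,"ry":0,"rz":2.8},{"hand":91,"tx":8.8,"ty":-4.7,"tz":-1.43,"rx":0,"ry":0,"rz":3.2},{"hand":91,"tx":9.9,"ty":-5.2,"tz":-1.43,"rx":0,"ry":0,"rz":3.6},{"hand":91,"tx":11,"ty":-5.8,"tz":-1.43,"rx":0,"ry":0,"rz":4},{"hand":91,"tx":11.9,"ty":-6.3,"tz":-1.43,"rx":0,"ry":0,"rz":4.09},{"hand":91,"tx":12.23,"ty":-6.5,"tz":-1.43,"rx":0,"ry":0,"rz":4.09},{"hand":91,"tx":12.23,"ty":-6.5,"tz":-1.43,"rx":0,"ry":0,"rz":4.09},{"hand":91,"tx":12.23,"ty":-6.5,"tz":-1.43,"rx":0,"ry":0,"rz":4.09},{"hand":91,"tx":12.23,"ty":-6.5,"tz":-1.43,"rx":0,"ry":0,"rz":4.09},{"hand":91,"tx":12.23,"ty":-6.5,"tz":-1.43,"rx":0,"ry":0,"rz":4.09}]' 15
python3 - <<'E'
from h import *
o=sensors.get_obs();print(o["tcp_pos"],o["ee_rot"],o["joints"],o["wrist_force"])
cv2.imwrite("pics/d.png",eyes.read_camera("scene")["image"])
E
```

```text
time_s: 1.95
tcp_pos: [570.0, -216.9, 290.0]
ee_rot: [[0.957, -0.289, -0.0], [-0.289, -0.957, -0.0], [-0.0, 0.0, -1.0]]
wrist_force: [-0.8, -0.5, -0.3]
finger_gap: 0.996
gripper_force: 0.0
[ 570.02 -216.93  290.  ] [[ 0.96 -0.29 -0.  ]
 [-0.29 -0.96 -0.  ]
 [-0.    0.   -1.  ]] [-26.43  24.32  74.67  -0.01  81.01  80.35] [-0.79 -0.46 -0.29]
```

View pics/d.png

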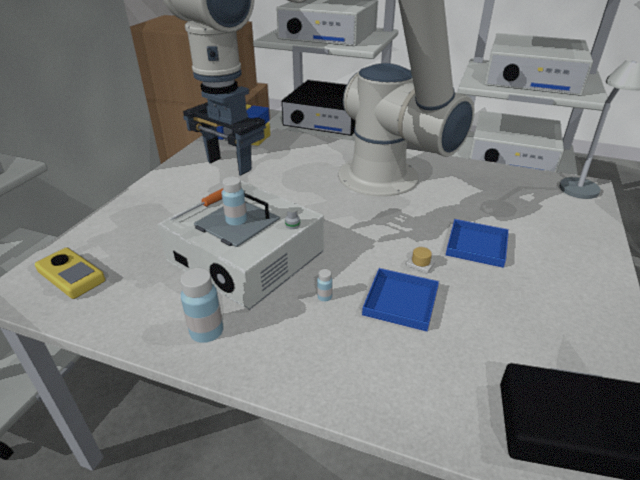

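The gripper is centred over the bottle at (234,190). Descending to z=188 and gripping.

```bash
python3 -m inch '[{"hand":91,"tx":0,"ty":0,"tz":0.4,"rx":0,"ry":0,"rz":0},{"hand":91,"tx":0,"ty":0,"tz":0.8,"rx":0,"ry":0,"rz":0},{"hand":91,"tx":0,"ty":0,"tz":1.2,"rx":0,"ry":0,"rz":0},{"hand":91,"tx":0,"ty":0,"tz":1.6,"rx":0,"ry":0,"rz":0},{"hand":91,"tx":0,"ty":0,"tz":2,"rx":0,"ry":0,"rz":0},{"hand":91,"tx":0,"ty":0,"tz":2.3,"rx":0,"ry":0,"rz":0},{"hand":91,"tx":0,"ty":0,"tz":2.5,"rx":0,"ry":0,"rz":0},{"hand":91,"tx":0,"ty":0,"tz":2.55,"rx":0,"ry":0,"rz":0},{"hand":60,"tx":0,"ty":0,"tz":2.55,"rx":0,"ry":0,"rz":0},{"hand":60,"tx":0,"ty":0,"tz":2.55,"rx":0,"ry":0,"rz":0},{"hand":60,"tx":0,"ty":0,"tz":2.55,"rx":0,"ry":0,"rz":0},{"hand":55,"tx":0,"ty":0,"tz":2.55,"rx":0,"ry":0,"rz":0},{"hand":50,"tx":0,"ty":0,"tz":2.55,"rx":0,"ry":0,"rz":0},{"hand":40,"tx":0,"ty":0,"tz":2.55,"rx":0,"ry":0,"rz":0},{"hand":40,"tx":0,"ty":0,"tz":2.55,"rx":0,"ry":0,"rz":0},{"hand":40,"tx":0,"ty":0,"tz":2.55,"rx":0,"ry":0,"rz":0},{"hand":40,"tx":0,"ty":0,"tz":2.55,"rx":0,"ry":0,"rz":0}]' 15
```

```text
time_s: 3.7
tcp_pos: [571.1, -215.8, 188.1]
ee_rot: [[0.958, -0.287, 0.0], [-0.287, -0.958, -0.0], [0.0, 0.0, -1.0]]
wrist_force: [-0.3, -0.5, 3.0]
finger_gap: 0.57
gripper_force: 15.0
```

Gripped at 52 mm opening with 15 N. Lifting, then carrying to the tray.

```bash
python3 -m inch '[{"hand":40,"tx":0,"ty":0,"tz":-0.2,"rx":0,"ry":0,"rz":0},{"hand":40,"tx":0,"ty":0,"tz":-0.6,"rx":0,"ry":0,"rz":0},{"hand":40,"tx":0,"ty":0,"tz":-1.1,"rx":0,"ry":0,"rz":0},{"hand":40,"tx":0,"ty":0,"tz":-1.7,"rx":0,"ry":0,"rz":0},{"hand":40,"tx":0,"ty":0,"tz":-2.2,"rx":0,"ry":0,"rz":0},{"hand":40,"tx":0,"ty":0,"tz":-2.5,"rx":0,"ry":0,"rz":0},{"hand":40,"tx":-0.1,"ty":-0.3,"tz":-2.5,"rx":0,"ry":0,"rz":0},{"hand":40,"tx":-0.3,"ty":-1,"tz":-2.5,"rx":0,"ry":0,"rz":0},{"hand":40,"tx":-0.5,"ty":-1.9,"tz":-2.5,"rx":0,"ry":0,"rz":0},{"hand":40,"tx":-0.8,"ty":-2.8,"tz":-2.5,"rx":0,"ry":0,"rz":0},{"hand":40,"tx":-1.0,"ty":-3.7,"tz":-2.5,"rx":0,"ry":0,"rz":0},{"hand":40,"tx":-1.3,"ty":-4.6,"tz":-2.5,"rx":0,"ry":0,"rz":0},{"hand":40,"tx":-1.5,"ty":-5.5,"tz":-2.5,"rx":0,"ry":0,"rz":0},{"hand":40,"tx":-1.8,"ty":-6.4,"tz":-2.5,"rx":0,"ry":0,"rz":0},{"hand":40,"tx":-2.0,"ty":-7.3,"tz":-2.5,"rx":0,"ry":0,"rz":0},{"hand":40,"tx":-2.3,"ty":-8.2,"tz":-2.5,"rx":0,"ry":0,"rz":0},{"hand":40,"tx":-2.5,"ty":-9.1,"tz":-2.5,"rx":0,"ry":0,"rz":0},{"hand":40,"tx":-2.7,"ty":-9.8,"tz":-2.5,"rx":0,"ry":0,"rz":0},{"hand":40,"tx":-2.85,"ty":-10.24,"tz":-2.5,"rx":0,"ry":0,"rz":0},{"hand":40,"tx":-2.85,"ty":-10.24,"tz":-2.5,"rx":0,"ry":0,"rz":0}]' 15
python3 - <<'E'
from h import *
o=sensors.get_obs();print(o["tcp_pos"],o["finger_gap"],o["joints"],o["wrist_force"],o["gripper_force"])
cv2.imwrite("pics/e.png",eyes.read_camera("scene")["image"])
E
```

```text
time_s: 5.7
tcp_pos: [578.4, 211.6, 287.0]
ee_rot: [[0.959, -0.285, -0.002], [-0.285, -0.959, 0.0], [-0.001, 0.0, -1.0]]
wrist_force: [-0.3, -1.1, -2.7]
finger_gap: 0.565
gripper_force: 15.0
[578.44 211.61 286.99] 0.565272873263265 [ 14.53  25.01  73.99   0.03  81.08 121.07] [-0.26 -1.05 -2.68] 14.992968912334845
```

View pics/e.png

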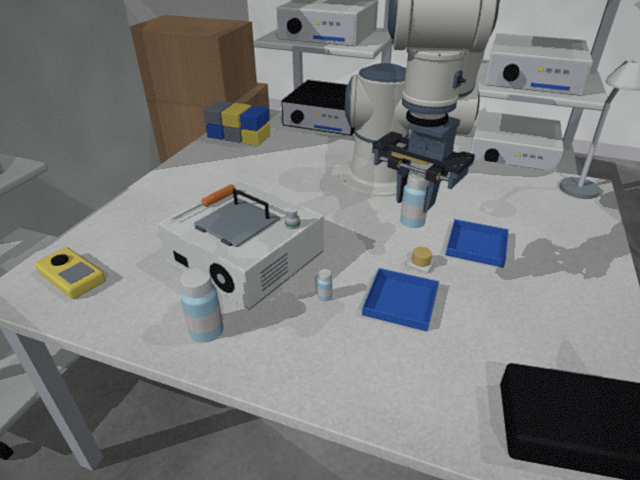

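The bottle hangs upright at (413,205) in the picture, and projects over the tray at (402,300). Lowering.

```bash
python3 -m inch '[{"hand":40,"tx":0,"ty":0,"tz":0.2,"rx":0,"ry":0,"rz":0},{"hand":40,"tx":0,"ty":0,"tz":0.6,"rx":0,"ry":0,"rz":0},{"hand":40,"tx":0,"ty":0,"tz":1.1,"rx":0,"ry":0,"rz":0},{"hand":40,"tx":0,"ty":0,"tz":1.6,"rx":0,"ry":0,"rz":0},{"hand":40,"tx":0,"ty":0,"tz":2.1,"rx":0,"ry":0,"rz":0},{"hand":40,"tx":0,"ty":0,"tz":2.6,"rx":0,"ry":0,"rz":0},{"hand":40,"tx":0,"ty":0,"tz":3.1,"rx":0,"ry":0,"rz":0},{"hand":40,"tx":0,"ty":0,"tz":3.6,"rx":0,"ry":0,"rz":0},{"hand":40,"tx":0,"ty":0,"tz":4.1,"rx":0,"ry":0,"rz":0},{"hand":40,"tx":0,"ty":0,"tz":4.6,"rx":0,"ry":0,"rz":0},{"hand":40,"tx":0,"ty":0,"tz":5,"rx":0,"ry":0,"rz":0},{"hand":40,"tx":0,"ty":0,"tz":5.25,"rx":0,"ry":0,"rz":0},{"hand":40,"tx":0,"ty":0,"tz":5.4,"rx":0,"ry":0,"rz":0},{"hand":40,"tx":0,"ty":0,"tz":5.5,"rx":0,"ry":0,"rz":0},{"hand":40,"tx":0,"ty":0,"tz":5.53,"rx":0,"ry":0,"rz":0},{"hand":40,"tx":0,"ty":0,"tz":5.53,"rx":0,"ry":0,"rz":0},{"hand":40,"tx":0,"ty":0,"tz":5.53,"rx":0,"ry":0,"rz":0}]' 15
```

```text
time_s: 7.45
tcp_pos: [579.7, 209.5, 67.2]
ee_rot: [[0.958, -0.287, 0.001], [-0.287, -0.958, 0.0], [0.001, -0.0, -1.0]]
wrist_force: [0.2, 0.3, -2.4]
finger_gap: 0.568
gripper_force: 15.0
```

```bash
python3 -m inch '[{"hand":40,"tx":0,"ty":0,"tz":0.02,"rx":0,"ry":0,"rz":0},{"hand":40,"tx":0,"ty":0,"tz":0.04,"rx":0,"ry":0,"rz":0},{"hand":40,"tx":0,"ty":0,"tz":0.05,"rx":0,"ry":0,"rz":0},{"hand":40,"tx":0,"ty":0,"tz":0.05,"rx":0,"ry":0,"rz":0}]' 15
```

```text
time_s: 7.85
tcp_pos: [579.3, 209.4, 64.6]
ee_rot: [[0.958, -0.287, -0.0], [-0.287, -0.958, -0.0], [-0.0, 0.0, -1.0]]
wrist_force: [0.4, -0.5, -1.3]
finger_gap: 0.567
gripper_force: 15.0
```

```bash
python3 -m inch '[{"hand":40,"tx":0,"ty":0,"tz":0.01,"rx":0,"ry":0,"rz":0},{"hand":40,"tx":0,"ty":0,"tz":0.02,"rx":0,"ry":0,"rz":0},{"hand":40,"tx":0,"ty":0,"tz":0.03,"rx":0,"ry":0,"rz":0},{"hand":40,"tx":0,"ty":0,"tz":0.03,"rx":0,"ry":0,"rz":0}]' 15
```

```text
time_s: 8.25
tcp_pos: [579.5, 209.3, 64.1]
ee_rot: [[0.958, -0.287, 0.0], [-0.287, -0.958, 0.0], [0.0, -0.0, -1.0]]
wrist_force: [-2.8, -0.9, 6.8]
finger_gap: 0.568
gripper_force: 15.0
```

Contact (+7 N). Releasing and rising straight up.

```bash
python3 -m inch '[{"hand":56,"tx":0,"ty":0,"tz":-0.02,"rx":0,"ry":0,"rz":0},{"hand":62,"tx":0,"ty":0,"tz":-0.02,"rx":0,"ry":0,"rz":0},{"hand":75,"tx":0,"ty":0,"tz":-0.02,"rx":0,"ry":0,"rz":0},{"hand":91,"tx":0,"ty":0,"tz":-0.02,"rx":0,"ry":0,"rz":0},{"hand":91,"tx":0,"ty":0,"tz":-0.02,"rx":0,"ry":0,"rz":0},{"hand":91,"tx":0,"ty":0,"tz":-0.02,"rx":0,"ry":0,"rz":0},{"hand":91,"tx":0,"ty":0,"tz":-0.2,"rx":0,"ry":0,"rz":0},{"hand":91,"tx":0,"ty":0,"tz":-0.6,"rx":0,"ry":0,"rz":0},{"hand":91,"tx":0,"ty":0,"tz":-1.2,"rx":0,"ry":0,"rz":0},{"hand":91,"tx":0,"ty":0,"tz":-2,"rx":0,"ry":0,"rz":0},{"hand":91,"tx":0,"ty":0,"tz":-3,"rx":0,"ry":0,"rz":0},{"hand":91,"tx":0,"ty":0,"tz":-4,"rx":0,"ry":0,"rz":0},{"hand":91,"tx":0,"ty":0,"tz":-4.6,"rx":0,"ry":0,"rz":0},{"hand":91,"tx":0,"ty":0,"tz":-4.9,"rx":0,"ry":0,"rz":0},{"hand":91,"tx":0,"ty":0,"tz":-4.9,"rx":0,"ry":0,"rz":0}]' 15
python3 - <<'E'
from h import *
o=sensors.get_obs();print(o["tcp_pos"],o["ee_rot"],o["joints"],o["wrist_force"])
S=eyes.read_camera("scene");cv2.imwrite("pics/f.png",S["image"])
E
```

```text
time_s: 9.75
tcp_pos: [579.9, 209.5, 260.9]
ee_rot: [[0.958, -0.287, 0.002], [-0.287, -0.958, 0.001], [0.002, -0.001, -1.0]]
wrist_force: [-0.2, -0.2, -0.5]
finger_gap: 0.994
gripper_force: 0.0
[579.89 209.52 260.92] [[ 0.96 -0.29  0.  ]
 [-0.29 -0.96  0.  ]
 [ 0.   -0.   -1.  ]] [ 14.32  26.12  76.28   0.    77.46 121.  ] [-0.17 -0.17 -0.54]
```

View pics/f.png

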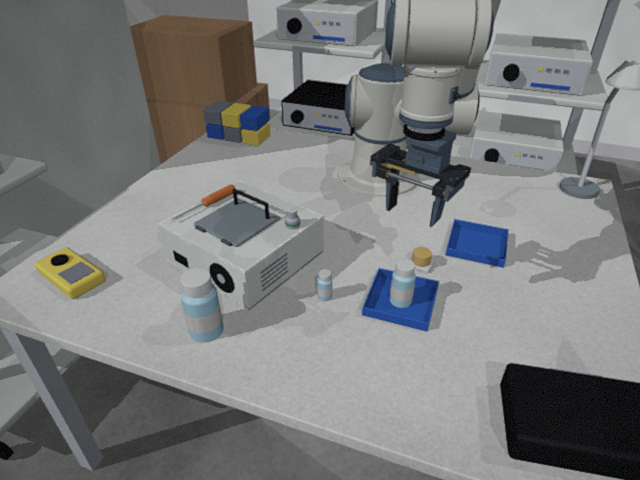

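The bottle stands upright in the right tray at about (402,287), and the handle is now unobstructed at (236,188)–(268,207). I'll refine the handle position from both views and compute the shift.

```bash
python3 - <<'E'
from h import *
S,T=eyes.read_camera("scene"),eyes.read_camera("top")
g=lambda c:cv2.cvtColor(c["image"],cv2.COLOR_BGR2HSV)
def ends(c,box):
    k=blobs(cv2.inRange(g(c),(0,0,0),(180,255,55)),box,6)[0]; p=k[:,0].astype(float); return p
t=ends(T,(385,240,470,285)); s=ends(S,(228,180,285,225))
print(cv2.minAreaRect(t.astype(np.float32)), cv2.boundingRect(s.astype(np.float32)))
(cx,cy),_,_=cv2.minAreaRect(t.astype(np.float32)); vx,vy=cv2.fitLine(t.astype(np.float32),2,0,.01,.01)[:2].ravel()
pr=(t-[cx,cy])@[vx,vy]; a,b=[np.array([cx,cy])+q*np.array([vx,vy]) for q in(pr.min(),pr.max())]
A,B=plane(T,a,168),plane(T,b,168);print("top ends",a,b,A,B,(A+B)/2,np.linalg.norm(A-B))
# upper contour of scene handle -> bar line; corner points
xs=np.unique(s[:,0]);up=[(x,s[s[:,0]==x,1].min()) for x in xs];print(up)
o=sensors.get_obs();R=o["ee_rot"]
for P in((A+B)/2,np.array([522.7,-198.8,168])): print("shift",R.T@(P-o["tcp_pos"])/40)
for nm,c in(("S",S),):
    k=blobs(cv2.inRange(g(c),(105,150,40),(125,255,255)),(340,250,460,340)); print(cv2.boundingRect(k[0]))
E
```

```text
((426.410400390625, 263.3106994628906), (62.4904899597168, 8.019181251525879), 16.090816497802734) (233, 189, 37, 30)
top ends [396.33 254.81] [456.49 271.81] [ 538.99 -137.49  168.  ] [ 503.96 -255.53  168.  ] [ 521.48 -196.51  168.  ] 123.12916535136995
[(np.float64(233.0), np.float64(189.0)), (np.float64(234.0), np.float64(189.0)), (np.float64(235.0), np.float64(190.0)), (np.float64(236.0), np.float64(190.0)), (np.float64(237.0), np.float64(191.0)), (np.float64(238.0), np.float64(191.0)), (np.float64(239.0), np.float64(191.0)), (np.float64(240.0), np.float64(191.0)), (np.float64(241.0), np.float64(192.0)), (np.float64(242.0), np.float64(192.0)), (np.float64(243.0), np.float64(193.0)), (np.float64(244.0), np.float64(194.0)), (np.float64(245.0), np.float64(194.0)), (np.float64(246.0), np.float64(194.0)), (np.float64(247.0), np.float64(195.0)), (np.float64(248.0), np.float64(195.0)), (np.float64(249.0), np.float64(196.0)), (np.float64(250.0), np.float64(196.0)), (np.float64(251.0), np.float64(197.0)), (np.float64(252.0), np.float64(197.0)), (np.float64(253.0), np.float64(198.0)), (np.float64(254.0), np.float64(198.0)), (np.float64(255.0), np.float64(198.0)), (np.float64(256.0), np.float64(199.0)), (np.float64(257.0), np.float64(199.0)), (np.float64(258.0), np.float64(200.0)), (np.float64(259.0), np.float64(200.0)), (np.float64(260.0), np.float64(201.0)), (np.float64(261.0), np.float64(201.0)), (np.float64(262.0), np.float64(201.0)), (np.float64(263.0), np.float64(202.0)), (np.float64(264.0), np.float64(202.0)), (np.float64(265.0), np.float64(203.0)), (np.float64(266.0), np.float64(203.0)), (np.float64(267.0), np.float64(204.0)), (np.float64(268.0), np.float64(212.0)), (np.float64(269.0), np.float64(217.0))]
shift [ 1.55 10.12  2.26]
shift [ 1.59 10.17  2.26]
(363, 269, 75, 62)
```

Both estimates agree on the handle at about (522,-198,168). Moving above it with a -90° turn.

```bash
python3 -m inch '[{"hand":91,"tx":0.1,"ty":0.4,"tz":0,"rx":0,"ry":0,"rz":-0.4},{"hand":91,"tx":0.2,"ty":1.2,"tz":0,"rx":0,"ry":0,"rz":-1.2},{"hand":91,"tx":0.3,"ty":2,"tz":0,"rx":0,"ry":0,"rz":-2.1},{"hand":91,"tx":0.4,"ty":2.8,"tz":0,"rx":0,"ry":0,"rz":-3},{"hand":91,"tx":0.5,"ty":3.6,"tz":0,"rx":0,"ry":0,"rz":-3.9},{"hand":91,"tx":0.7,"ty":4.4,"tz":0,"rx":0,"ry":0,"rz":-4.8},{"hand":91,"tx":0.8,"ty":5.2,"tz":0,"rx":0,"ry":0,"rz":-5.7},{"hand":91,"tx":0.9,"ty":6,"tz":0,"rx":0,"ry":0,"rz":-6.6},{"hand":91,"tx":1.1,"ty":6.8,"tz":0,"rx":0,"ry":0,"rz":-7.5},{"hand":91,"tx":1.2,"ty":7.6,"tz":0,"rx":0,"ry":0,"rz":-8.4},{"hand":91,"tx":1.3,"ty":8.4,"tz":0,"rx":0,"ry":0,"rz":-9.3},{"hand":91,"tx":1.4,"ty":9.2,"tz":0,"rx":0,"ry":0,"rz":-10.2},{"hand":91,"tx":1.5,"ty":9.8,"tz":0,"rx":0,"ry":0,"rz":-10.9},{"hand":91,"tx":1.58,"ty":10.15,"tz":0,"rx":0,"ry":0,"rz":-11.25},{"hand":91,"tx":1.58,"ty":10.15,"tz":0,"rx":0,"ry":0,"rz":-11.25},{"hand":91,"tx":1.58,"ty":10.15,"tz":0,"rx":0,"ry":0,"rz":-11.25},{"hand":91,"tx":1.58,"ty":10.15,"tz":0,"rx":0,"ry":0,"rz":-11.25},{"hand":91,"tx":1.58,"ty":10.15,"tz":0,"rx":0,"ry":0,"rz":-11.25}]' 15
python3 - <<'E'
from h import *
o=sensors.get_obs();print(o["tcp_pos"],o["ee_rot"],o["joints"],o["wrist_force"])
print(o["ee_rot"].T@(np.array([522.4,-198,168])-o["tcp_pos"])/40)
E
```

```text
time_s: 11.7
tcp_pos: [523.4, -196.8, 259.3]
ee_rot: [[0.287, 0.958, -0.0], [0.958, -0.287, 0.0], [0.0, -0.0, -1.0]]
wrist_force: [-0.2, -1.2, 0.4]
finger_gap: 0.998
gripper_force: 0.0
[ 523.37 -196.83  259.27] [[ 0.29  0.96 -0.  ]
 [ 0.96 -0.29  0.  ]
 [ 0.   -0.   -1.  ]] [-26.73  21.5   84.4    0.01  74.12 -10.06] [-0.23 -1.23  0.42]
[-0.04 -0.01  2.28]
```

```bash
python3 -m inch '[{"hand":91,"tx":0,"ty":0,"tz":0.3,"rx":0,"ry":0,"rz":0},{"hand":91,"tx":0,"ty":0,"tz":0.7,"rx":0,"ry":0,"rz":0},{"hand":91,"tx":0,"ty":0,"tz":1.1,"rx":0,"ry":0,"rz":0},{"hand":91,"tx":0,"ty":0,"tz":1.5,"rx":0,"ry":0,"rz":0},{"hand":91,"tx":0,"ty":0,"tz":1.9,"rx":0,"ry":0,"rz":0},{"hand":91,"tx":0,"ty":0,"tz":2.15,"rx":0,"ry":0,"rz":0},{"hand":60,"tx":0,"ty":0,"tz":2.25,"rx":0,"ry":0,"rz":0},{"hand":40,"tx":0,"ty":0,"tz":2.25,"rx":0,"ry":0,"rz":0},{"hand":30,"tx":0,"ty":0,"tz":2.25,"rx":0,"ry":0,"rz":0},{"hand":25,"tx":0,"ty":0,"tz":2.25,"rx":0,"ry":0,"rz":0},{"hand":20,"tx":0,"ty":0,"tz":2.25,"rx":0,"ry":0,"rz":0},{"hand":15,"tx":0,"ty":0,"tz":2.25,"rx":0,"ry":0,"rz":0},{"hand":10,"tx":0,"ty":0,"tz":2.25,"rx":0,"ry":0,"rz":0},{"hand":5,"tx":0,"ty":0,"tz":2.25,"rx":0,"ry":0,"rz":0},{"hand":2,"tx":0,"ty":0,"tz":2.25,"rx":0,"ry":0,"rz":0},{"hand":2,"tx":0,"ty":0,"tz":2.25,"rx":0,"ry":0,"rz":0},{"hand":2,"tx":0,"ty":0,"tz":2.25,"rx":0,"ry":0,"rz":0},{"hand":2,"tx":0,"ty":0,"tz":2.25,"rx":0,"ry":0,"rz":0}]' 25
```

```text
time_s: 13.5
tcp_pos: [524.5, -198.0, 169.7]
ee_rot: [[0.287, 0.958, 0.002], [0.958, -0.287, -0.001], [-0.0, 0.002, -1.0]]
wrist_force: [7.2, -1.6, -4.9]
finger_gap: 0.105
gripper_force: 25.0
```

Bar gripped (9.6 mm, 25 N). Lifting along the arc in two stages, tool kept pointing down.

```bash
python3 -m inch '[{"hand":2,"tx":0,"ty":0.05,"tz":-0.13,"rx":0,"ry":0,"rz":0},{"hand":2,"tx":0,"ty":0.12,"tz":-0.27,"rx":0,"ry":0,"rz":0},{"hand":2,"tx":0,"ty":0.19,"tz":-0.4,"rx":0,"ry":0,"rz":0},{"hand":2,"tx":0,"ty":0.26,"tz":-0.52,"rx":0,"ry":0,"rz":0},{"hand":2,"tx":0,"ty":0.34,"tz":-0.65,"rx":0,"ry":0,"rz":0},{"hand":2,"tx":0,"ty":0.42,"tz":-0.77,"rx":0,"ry":0,"rz":0},{"hand":2,"tx":0,"ty":0.51,"tz":-0.89,"rx":0,"ry":0,"rz":0},{"hand":2,"tx":0,"ty":0.6,"tz":-1,"rx":0,"ry":0,"rz":0},{"hand":2,"tx":0,"ty":0.6,"tz":-1,"rx":0,"ry":0,"rz":0}]' 25
```

```text
time_s: 14.4
tcp_pos: [546.7, -204.8, 210.0]
ee_rot: [[0.287, 0.958, 0.0], [0.958, -0.287, -0.0], [-0.0, 0.0, -1.0]]
wrist_force: [1.0, -2.9, -5.0]
finger_gap: 0.106
gripper_force: 25.0
```

```bash
python3 -m inch '[{"hand":2,"tx":0,"ty":0.1,"tz":-0.11,"rx":0,"ry":0,"rz":0},{"hand":2,"tx":0,"ty":0.2,"tz":-0.21,"rx":0,"ry":0,"rz":0},{"hand":2,"tx":0,"ty":0.31,"tz":-0.31,"rx":0,"ry":0,"rz":0},{"hand":2,"tx":0,"ty":0.42,"tz":-0.4,"rx":0,"ry":0,"rz":0},{"hand":2,"tx":0,"ty":0.53,"tz":-0.49,"rx":0,"ry":0,"rz":0},{"hand":2,"tx":0,"ty":0.65,"tz":-0.57,"rx":0,"ry":0,"rz":0},{"hand":2,"tx":0,"ty":0.77,"tz":-0.65,"rx":0,"ry":0,"rz":0},{"hand":2,"tx":0,"ty":0.9,"tz":-0.73,"rx":0,"ry":0,"rz":0},{"hand":2,"tx":0,"ty":1.03,"tz":-0.8,"rx":0,"ry":0,"rz":0},{"hand":2,"tx":0,"ty":1.17,"tz":-0.86,"rx":0,"ry":0,"rz":0},{"hand":2,"tx":0,"ty":1.3,"tz":-0.91,"rx":0,"ry":0,"rz":0},{"hand":2,"tx":0,"ty":1.44,"tz":-0.96,"rx":0,"ry":0,"rz":0},{"hand":2,"tx":0,"ty":1.44,"tz":-0.96,"rx":0,"ry":0,"rz":0},{"hand":2,"tx":0,"ty":1.44,"tz":-0.96,"rx":0,"ry":0,"rz":0},{"hand":2,"tx":0,"ty":1.44,"tz":-0.96,"rx":0,"ry":0,"rz":0},{"hand":2,"tx":0,"ty":1.44,"tz":-0.96,"rx":0,"ry":0,"rz":0}]' 25
python3 - <<'E'
from h import *
o=sensors.get_obs();print(o["tcp_pos"],o["finger_gap"],o["wrist_force"],o["joint_velocities"])
S,T=eyes.read_camera("scene"),eyes.read_camera("top")
a=cv2.resize(S["image"][90:340,140:460],(768,600))
cv2.imwrite("pics/g.png",a);cv2.imwrite("pics/gt.png",T["image"])
E
```

```text
time_s: 16.0
tcp_pos: [601.3, -221.4, 249.0]
ee_rot: [[0.287, 0.958, 0.0], [0.958, -0.287, -0.001], [-0.001, 0.0, -1.0]]
wrist_force: [-6.1, -2.9, 8.1]
finger_gap: 0.102
gripper_force: 25.0
[ 601.33 -221.38  249.04] 0.10209000284936251 [-6.09 -2.87  8.06] [-0.04 -0.01  0.03  0.02  0.18  0.01]
```

View pics/g.png

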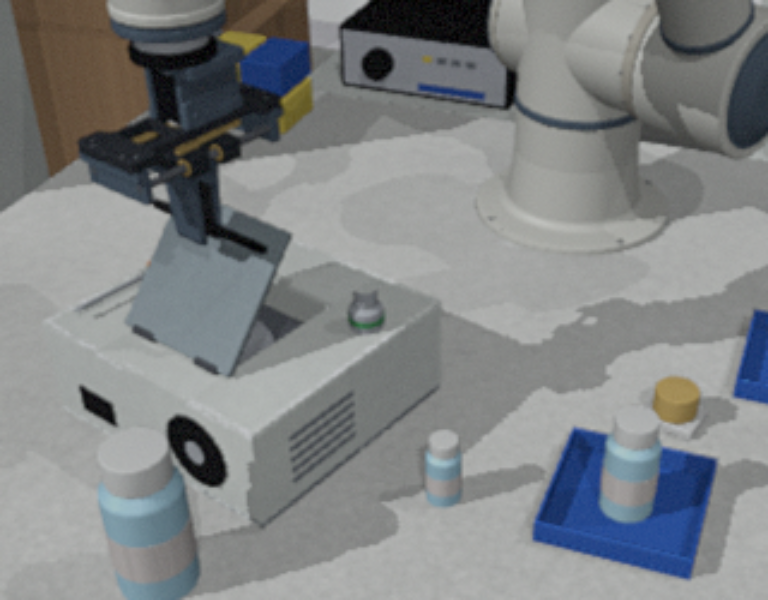

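The picture shows the hatch held open by the handle at (235,235), with the bottle upright in the tray at (628,465). The adapter and spare lamp look untouched. The measured travel of 113 mm on a 134 mm radius gives about 50°, and the arm is still. Handing in.

```bash
python3 -c "
from workcell import job
print(job.job_done())"
```

```text
the job is handed in; nothing more can be done
None
```

The bottle stands upright in the far blue tray and the hatch is held steady by its handle at about 50° (worked out from the gripper's travel); the job was handed in at about 16 s of the 58 s limit, and no verdict was shown.

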